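# Mount the hook post in the ladle stand

### The arm

A 6-joint arm with a two-finger parallel gripper is mounted at the origin on the work surface. World frame = base frame: x ahead of the robot, y to its left, z up, the work surface at z = 0. Lengths are in m, angles in rad, forces in N, time in s.
With the tool pointing down it reaches from about 0.25 to 0.775 m from the base axis. Payload 4 kg.
Tool frame: the origin (TCP) lies on the centre line of the jaws, within the pads' length; the fingertips stand 8 mm ahead of it and the grasp point (between the pads) lies 11 mm behind it; z points along the fingers, y is the direction in which the jaws open and shut (so a half turn about z gives the same grasp; the last joint's range is limited). The gripper opens to 94 mm and grips with 3 to 60 N. Pads are 16 mm wide; open, the fingers measure 119 mm over their backs; the gripper's body (75 mm by 177 mm) begins 78 mm behind the grasp point.
Start: joints at [-1.301, 0.087, 1.371, -0, 1.684, -0.103], TCP at [0.2, -0.512, 0.214] pointing down, gripper open.
Joint ranges: [-3.1, 3.1], [-0.76, 2.03], [0.27, 2.55], [-1.08, 4.22], [0.17, 2.65], [-2.57, 2.57]. Speed limits (rad/s): [2.79, 2.79, 3.14, 3.14, 3.14, 3.14].

### API

Orientations are given as [roll, pitch, yaw] about the fixed x, y, z axes, in that order (R = Rz(yaw) Ry(pitch) Rx(roll)).
In Python, from bench import * gives the robot as it stands.
- The arm moves only by the tool step_arm, never from a script. Its argument "steps" is a list of rows, each an object of numbers: "jaw": the opening, from 0 (shut) to 1 (fully open); "tx", "ty", "tz": the shift along the tool's x, y, z in m; "ax", "ay", "az": the turn, a rotation vector about the tool's x, y, z in rad. In form: [{"jaw": .., "tx": .., "ty": .., "tz": .., "ax": .., "ay": .., "az": ..}, ...]. A call has 1 to 8 rows; each row is the pose to reach, as a shift and turn from the pose measured when the call began, along the tool's axes at that moment; what a row does not reach only later rows make up. A row lasts 1/10 s, in which the tool goes at most 50 mm and 8.59 degrees, less where a joint would pass 70% of its speed; a pose out of reach is approached as far as the arm can. A call with a gripper value outside its range is refused whole. The fingers move at their own pace and stop on an object; the grip force is fixed at half the most. Time passes only in rows, so rows that repeat a pose let the fingers close. It gives the time, the measured TCP pose, the force and the opening at its end, in the units of the state.
- get_obs(): the state, without advancing time (a new reading comes with each control period).
- snapshot(name): name is "scene" or "side" or "wrist"; returns (picture, depth): 480x640x3 uint8, red, green, blue; 480x640 float32, m along the optical axis (not along the pixel's ray), 0 where there is no reading.
- camera_model(name): a dict with "intrinsics" (3x3 intrinsics, pixels), "k1" (the pictures are not rectified: a ray, as slopes to the right and down, at radius r is drawn at 1 + k1 r^2 times it, then the intrinsics apply), "origin" and "orientation" of the camera in the world. Camera axes: x right, y down, z forward; pixel columns grow to the right and rows downward; lengths in m; the calibration is good to about 2 mm. A picture is of the moment at which its call begins: read the wrist's pose just before it. camera_model takes no time and is no camera call; for the wrist camera it gives the pose at the moment of the call.
- close_job(): hands the job in, once; it reports no verdict.
Trained networks look in the newest picture that a camera, given by its name, has taken for a name from the list of things; names that differ only in an ending like _2 or _b are one class to them, and where a whole thing is asked for, a point or a joint stands for the part that bears it (a point fixed in the world has none). Each returns a list of dicts, best first, with "confidence" (0 to 1); they miss things now and then, are a little off and sometimes report something else, mostly with a low value. They report only what shows in the picture. A call takes as long as a camera call. They do not tell look-alikes from the thing itself.
- silhouettes(camera, query): "pixels" (480x640 bool, what is visible of it) and "rect" ([left, top, right, bottom] in pixels, round what is visible of it).
The state is a dict: "time": time; "joint_positions": joint angles; "qvel": joint speeds; "joint_torque": joint torques, N m; "tool_pos": TCP position; "ee_rot": TCP orientation; "wrist_force": force on the tool from outside, world axes, zero at the start; "wrist_torque": the same for the moment, N m; "width": finger opening in m.
Only numpy, scipy, OpenCV 4.12 (cv2) and the standard library are available. Lean on these libraries where they do the work, as an engineer would, in place of code of your own. Each camera call takes 0.05 s, during which the arm holds its last target. There are 200 camera calls.

### The job

Set up the ladle stand: take the post with the hooked arm out of the wooden block and slide it down into the stand's hole, over the side spring plunger, until it bottoms on the seat and the plunger has clicked into the post's groove, with the hooked arm pointing straight out over the drip tray. The seat's height differs, so feel for it: push steadily, never harder than about 20 N, then let go. Leave the masher, bottle and bowl where they are.

Things in the scene. Friction and masses are not known exactly. Their poses are not given: they have to be found in the camera images.
- post_grip (a point): Hook post, plain steel, about 0.3 kg, loose, standing in one of the wooden block's holes. Point on its axis, at the centre of the flat arm across its top: a bar 12 mm wide, 24 mm tall, from 35 mm behind to 80 mm ahead of the axis, to be pinched from above across the 12 mm. x: along the arm to its hook; z: up. Collar underside 48 mm, foot 114 mm below. 18 mm shank between arm and collar.
- post_collar (a point): Centre of the underside of the post's collar, a disc 34 mm across, 6 mm thick. Below it the round shank is 18 mm across, 66 mm long, with a 9 mm long tapered foot (9 mm across at the end) and a V-sided groove all round, its middle 31 mm below this point (35 mm above the foot), 13 mm wide at the surface, 2.5 mm deep. Axes as post_grip.
- post_foot (a point): Centre of the post's lower end, on its axis, 66 mm below the underside of the collar. Axes as post_grip.
- post_hook (a point): The hook: base of an upright round pin, 8 mm across, 19 mm high, on top of the arm's far end, 75 mm from the post's axis along its x. (The masher has no arm.)
- stand_mouth (a point): Ladle stand, fixed, left or right of the robot: steel block 50 x 50 x 76 mm with an upright hole 19.5 mm wide, rim chamfer 1.5 mm. Point: centre of the hole's mouth, on the block's top. x: to the drip tray (95 x 90 mm, 16 mm high, 28 to 123 mm from the hole's axis); y: to the plunger; z: up. Inside, a hard seat 46 to 64 mm below the mouth stops the post's foot: collar then 2 to 20 mm above the block.
- plunger (a joint): Spring plunger in the stand's +y side, 35 mm above the seat and set with it (11 to 29 mm below the mouth); round nose, radius 6.5 mm; knob to 50 mm from the hole's axis. Value (noise 0.6 mm): metres pushed out. At 0 its tip is 4 mm from the axis; about 0.0025 to 0.0045 on the shank, 0.0006 to 0.002 in the groove, reached as the foot seats. 3.5 N + 1.4 N/mm: 8 to 15 N to pass, 4 to 10 N drag.
- rack_top (a point): Wooden utensil block, fixed, 90 x 190 x 75 mm (x, y, z); point at the centre of its top. Two loose upright holes 23 mm wide, 68 mm deep, 55 mm either side of this point along y: the post stands in one, the masher in the other (either way round), both hanging by their collars on the block's top.
- masher_ball (a point): Bystander: masher handle in the block's other hole, a steel shank with a wooden ball 34 mm across on top; this is the ball's centre, 40 mm above the block's top.
- bottle: Bystander: glass bottle, 60 mm across, 200 mm tall; origin under its centre.
- bowl: Bystander: white bowl, 100 mm across, 50 mm tall; origin under its centre.
Mind the look-alikes: they are no part of the job. Leave any pink or turquoise look-alike of the part that bears post_grip alone. Of the things that look like the part that bears masher_ball, the largest one is meant.

How it is judged:
By the outcome, as a careful person would: the job done as asked, in the order asked, and still so for the second after the job is handed in, with the robot touching nothing.
It also fails if it takes over 53 s, if anything falls off the work surface, if the arm or the gripper's body presses on something with over 40 N, if the wrist force passes 120 N, or if a joint passes its speed limit or range.

## Working session

There is one attempt and no reset: what is moved stays moved. The work goes in short steps, Python scripts to look and compute and a tool call to move; the robot and the scene stay as the last step left them, time stands still between calls to the robot, and variables do not carry over. Pictures are saved under pics/ and viewed, about 8 in all and at most 12, crops included, and the job is handed in when it is done.

Besides the shell and the picture viewer there is one more tool, called after ">>>" by a JSON object that holds its "api" and its "payload", one argument or row to a line. step_arm: Moves the arm, as the interface text tells. Its arguments: {"type":"object","properties":{"steps":{"type":"array"}},"required":["steps"]}

```bash
mkdir -p pics; ls; cat > h.py <<'E'
from bench import *
import numpy as np, cv2
from scipy.spatial.transform import Rotation as R
def pose(m):
    o=np.array(m["orientation"],float)
    return np.array(m["origin"],float),(o if o.shape==(3,3) else R.from_euler('xyz',o).as_matrix())
def ray(m,u,v):
    K=np.array(m["intrinsics"]);d=np.array([m["k1"],0,0,0],float)
    p=cv2.undistortPoints(np.array([[[u,v]]],float),K,d)[0,0]
    return np.array([p[0],p[1],1.])
def atz(m,u,v,z):
    o,r=pose(m);d=r@ray(m,u,v);return o+d*(z-o[2])/d[2]
def atd(m,u,v,dep):
    o,r=pose(m);return o+r@ray(m,u,v)*dep
def proj(m,P):
    o,r=pose(m);c=r.T@(np.array(P,float)-o);K=np.array(m["intrinsics"])
    x,y=c[:2]/c[2];s=1+m["k1"]*(x*x+y*y);return K[0,0]*x*s+K[0,2],K[1,1]*y*s+K[1,2]
def cloud(m,dep):
    K=np.array(m["intrinsics"]);d=np.array([m["k1"],0,0,0],float)
    v,u=np.mgrid[:480,:640];p=cv2.undistortPoints(np.stack([u,v],-1).reshape(-1,1,2).astype(float),K,d).reshape(480,640,2)
    o,r=pose(m);c=np.concatenate([p,np.ones((480,640,1))],-1)*dep[...,None]
    return c@r.T+o
E
python3 - <<'E'
from h import *
print(get_obs())
for n in("scene","side"):
    p,d=snapshot(n);m=camera_model(n);print(n,m)
    cv2.imwrite(f"pics/{n}0.png",p[...,::-1]);np.savez(f"{n}0.npz",p=p,d=d)
    for q in("post_grip","stand_mouth","masher_ball","plunger","rack_top"):
        try:
            for s in silhouettes(n,q): print(n,q,round(s["confidence"],2),s["rect"],np.round(np.nanmedian(cloud(m,d)[s["pixels"]],0),3))
        except Exception as e: print(q,e)
E
```

```text
pics
{'time': 0.0, 'joint_positions': array([-1.30112325e+00,  8.79490686e-02,  1.37224042e+00, -3.45941858e-05,
        1.68356727e+00, -1.03115581e-01]), 'qvel': array([-1.54926841e-03, -4.21137866e-04,  2.97055866e-05,  1.37649475e-03,
       -3.51633375e-04, -1.02610294e-04]), 'joint_torque': array([-9.68521490e-04, -3.40185463e+01, -3.02425754e+01,  7.16394070e-02,
        3.31741164e-02, -1.83108200e-04]), 'tool_pos': array([ 0.20015501, -0.51172833,  0.2123144 ]), 'ee_rot': array([-3.13943651e+00, -1.88557269e-04,  3.72784600e-01]), 'wrist_force': array([ 0.43339661,  0.49224846, -0.09794504]), 'wrist_torque': array([ 0.02302666, -0.01763677, -0.04302219]), 'width': 0.09372911553480383}
scene {'intrinsics': array([[582.34805024,   0.        , 326.12785265],
       [  0.        , 582.34805024, 247.86867966],
       [  0.        ,   0.        ,   1.        ]]), 'k1': -0.06376166458493418, 'origin': array([ 1.13525209, -0.73839967,  0.71793999]), 'orientation': array([-2.15210469,  0.01847047,  0.7150513 ])}
scene post_grip 0.84 [235.9, 254.9, 298.4, 292.4] [ 0.481 -0.184  0.123]
[... 709 characters left out ...]
6002972, 'origin': array([-0.00511368,  0.53586743,  1.00859608]), 'orientation': array([-2.4345728 ,  0.01093432, -2.4378575 ])}
side post_grip 0.75 [300.7, 187.1, 332.0, 221.3] [ 0.615 -0.206  0.017]
side post_grip 0.71 [327.9, 188.0, 370.6, 217.9] [ 0.474 -0.178  0.125]
side post_grip 0.4 [393.2, 242.4, 403.8, 254.9] [ 0.333 -0.193  0.031]
side stand_mouth 0.9 [217.0, 294.1, 284.5, 346.0] [0.475 0.204 0.011]
side masher_ball 0.56 [328.9, 185.1, 371.3, 216.7] [ 0.476 -0.179  0.124]
side masher_ball 0.46 [377.2, 175.4, 390.3, 197.3] [ 0.455 -0.29   0.111]
side plunger 0.62 [258.3, 327.9, 263.3, 336.0] [0.432 0.222 0.054]
side rack_top 0.55 [337.4, 185.3, 412.3, 247.2] [ 0.439 -0.209  0.072]
```

View pics/scene0.png

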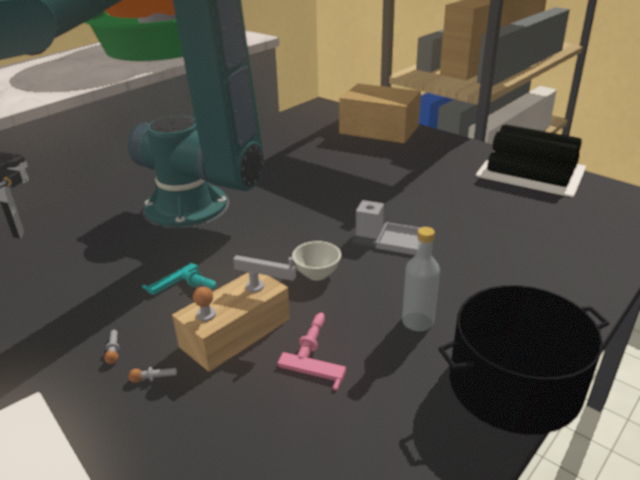

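View pics/side0.png

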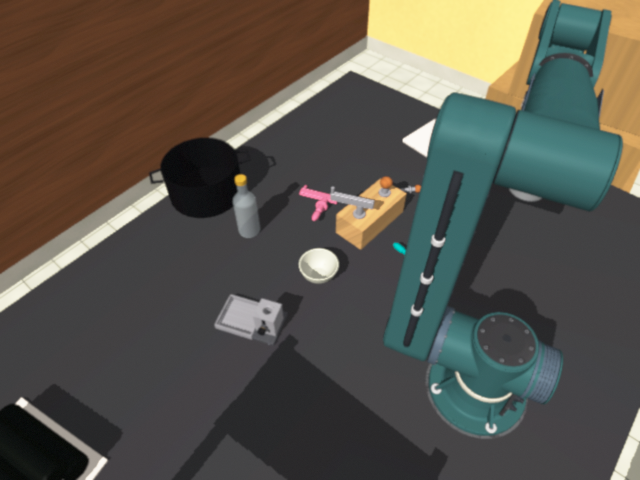

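The scene view shows the steel post in the block at (255,283), its arm running (236,262) to (293,270) with the hook at the right end. The masher is at (203,300), and the stand is at (370,215) with its tray at (405,238). In the side view, the plunger knob is at (263,330). Next I fit the geometry from depth.

```bash
python3 - <<'E'
from h import *
for n in("scene","side"):
    f=np.load(f"{n}0.npz");m=camera_model(n);C=cloud(m,f["d"]);X=C.reshape(-1,3)
    def sel(lo,hi): return X[np.all((X>lo)&(X<hi),1)]
    a=sel([.4,-.27,.128],[.6,-.09,.142])
    # arm top
    print(n,"arm top",len(a),a.mean(0).round(4) if len(a) else 0)
    if len(a)>5:
        r=cv2.minAreaRect(a[:,:2].astype(np.float32)*1000);print(np.round(r[0],1),np.round(r[1],1),r[2],cv2.boxPoints(r).round(1).tolist())
    p=sel([.4,-.27,.142],[.6,-.09,.165]);print("pin",len(p),p.mean(0).round(4) if len(p) else 0)
    for nm,lo,hi in(("rack",[.38,-.40,.07],[.60,-.1,.08]),("stand",[.38,.1,.070],[.55,.3,.082]),("tray",[.38,.05,.008],[.66,.3,.022])):
        s=sel(lo,hi)
        if len(s)>5:
            r=cv2.minAreaRect(s[:,:2].astype(np.float32)*1000);print(nm,len(s),s.mean(0).round(4),np.round(r[0],1),np.round(r[1],1),round(r[2],1),cv2.boxPoints(r).round(0).tolist())
    s=sel([.3,-.25,.03],[.75,.12,.06]);
    for q in("bowl","bottle"):
        for o in silhouettes(n,q)[:2] if 0 else []: pass
E
```

```text
scene arm top 428 [ 0.4921 -0.1806  0.1335]
[ 489.5 -180. ] [116.4  18.4] 22.77727508544922 [[432.29998779296875, -194.0], [439.3999938964844, -211.0], [546.7000122070312, -165.89999389648438], [539.5999755859375, -148.89999389648438]]
pin 37 [ 0.5393 -0.1605  0.1494]
rack 3037 [ 0.4723 -0.2523  0.0749] [ 465.8 -243.6] [193.  97.] 87.6 [[413.0, -338.0], [510.0, -342.0], [518.0, -149.0], [421.0, -145.0]]
stand 297 [0.4532 0.1788 0.0752] [452. 181.] [50.6 56.4] 22.7 [[418.0, 197.0], [440.0, 145.0], [486.0, 165.0], [464.0, 217.0]]
tray 577 [0.4908 0.181  0.0133] [493.2 197.1] [146.5  99.3] 23.5 [[406.0, 213.0], [446.0, 122.0], [580.0, 181.0], [541.0, 272.0]]
side arm top 226 [ 0.4834 -0.1777  0.134 ]
[ 486.  -178.8] [114.3  18.3] 22.033979415893555 [[429.6000061035156, -191.8000030517578], [436.5, -208.8000030517578], [542.5, -165.89999389648438], [535.5999755859375, -148.89999389648438]]
pin 14 [ 0.534  -0.1575  0.1499]
rack 1319 [ 0.4569 -0.2334  0.0754] [ 463.4 -242.5] [197.1  93.6] 87.0 [[412.0, -339.0], [505.0, -343.0], [515.0, -147.0], [422.0, -142.0]]
stand 425 [0.4479 0.1837 0.0753] [449.  182.1] [51.9 54.4] 23.0 [[414.0, 197.0], [436.0, 147.0], [483.0, 167.0], [462.0, 217.0]]
tray 539 [0.4784 0.2094 0.013 ] [492.4 200.2] [151.3  92.5] 21.9 [[405.0, 215.0], [439.0, 129.0], [580.0, 185.0], [545.0, 271.0]]
```

>>> {"api": "step_arm", "payload": {
  "steps": [
    {"jaw":1,"tx":0.12,"ty":-0.07,"tz":-0.04},
    {"jaw":1,"tx":0.24,"ty":-0.135,"tz":-0.04},
    {"jaw":1,"tx":0.3665,"ty":-0.2045,"tz":-0.04},
    {"jaw":1,"tx":0.3665,"ty":-0.2045,"tz":-0.04},
    {"jaw":1,"tx":0.3665,"ty":-0.2045,"tz":-0.04},
    {"jaw":1,"tx":0.3665,"ty":-0.2045,"tz":-0.04},
    {"jaw":0.6,"tx":0.3665,"ty":-0.2045,"tz":-0.04},
    {"jaw":0.6,"tx":0.3665,"ty":-0.2045,"tz":-0.04}
  ]
}}

```text
invalid input
```

>>> {"api": "step_arm", "payload": {
  "steps": [
    {"jaw":0.6},
    {"jaw":0.6}
  ]
}}

```text
invalid input
```

>>> {"api": "step_arm", "payload": {
  "steps": [
    {"jaw":1,"tx":0.12,"ty":-0.07,"tz":-0.04,"ax":0,"ay":0,"az":0},
    {"jaw":1,"tx":0.24,"ty":-0.135,"tz":-0.04,"ax":0,"ay":0,"az":0},
    {"jaw":1,"tx":0.366,"ty":-0.204,"tz":-0.04,"ax":0,"ay":0,"az":0},
    {"jaw":1,"tx":0.366,"ty":-0.204,"tz":-0.04,"ax":0,"ay":0,"az":0},
    {"jaw":1,"tx":0.366,"ty":-0.204,"tz":-0.04,"ax":0,"ay":0,"az":0},
    {"jaw":1,"tx":0.366,"ty":-0.204,"tz":-0.04,"ax":0,"ay":0,"az":0},
    {"jaw":0.6,"tx":0.366,"ty":-0.204,"tz":-0.04,"ax":0,"ay":0,"az":0},
    {"jaw":0.6,"tx":0.366,"ty":-0.204,"tz":-0.04,"ax":0,"ay":0,"az":0}
  ]
}}

```text
time: 1.4
tool_pos: [0.4539, -0.2041, 0.2526]
ee_rot: [3.141, -0.001, 0.373]
wrist_force: [1.6, -1.1, 0.9]
width: 0.0813
```

>>> {"api": "step_arm", "payload": {
  "steps": [
    {"jaw":0.6,"tx":0.018,"ty":-0.01,"tz":0,"ax":0,"ay":0,"az":0},
    {"jaw":0.6,"tx":0.018,"ty":-0.01,"tz":0,"ax":0,"ay":0,"az":0},
    {"jaw":0.6,"tx":0.018,"ty":-0.01,"tz":0,"ax":0,"ay":0,"az":0},
    {"jaw":0.6,"tx":0.018,"ty":-0.01,"tz":0,"ax":0,"ay":0,"az":0}
  ]
}}

```text
time: 1.8
tool_pos: [0.4663, -0.1891, 0.2525]
ee_rot: [3.14, 0.0, 0.371]
wrist_force: [-0.7, -0.4, 0.1]
width: 0.0566
```

```bash
python3 - <<'E'
from h import *
o=get_obs();print(o["time"],o["tool_pos"],o["ee_rot"],o["width"])
m=camera_model("wrist");p,d=snapshot("wrist");print(m)
cv2.imwrite("pics/w1.png",p[...,::-1]);np.savez("w1.npz",p=p,d=d)
C=cloud(m,d);X=C.reshape(-1,3)
def sel(lo,hi): return X[np.all((X>lo)&(X<hi),1)]
a=sel([.4,-.27,.12],[.6,-.09,.142]);print(len(a),a.mean(0),np.median(a[:,2]))
r=cv2.minAreaRect(a[:,:2].astype(np.float32)*1000);print(r,cv2.boxPoints(r).round(1).tolist())
s=sel([.38,-.40,.07],[.60,-.1,.08]);r=cv2.minAreaRect(s[:,:2].astype(np.float32)*1000);print("rack",len(s),r)
E
```

```text
1.8 [ 0.46633389 -0.18913632  0.2525191 ] [3.14033140e+00 8.81940441e-05 3.71222225e-01] 0.056611336157913424
{'intrinsics': array([[337.71224922,   0.        , 316.57418673],
       [  0.        , 337.71224922, 239.14289461],
       [  0.        ,   0.        ,   1.        ]]), 'k1': -0.05705043337176948, 'origin': array([ 0.53855825, -0.16191261,  0.42445531]), 'orientation': array([ 2.87301651e+00, -1.16110669e-03, -1.19854361e+00])}
1712 [ 0.4895695  -0.18029853  0.13564032] 0.13565608524564451
((489.2288513183594, -180.43931579589844), (114.57032775878906, 11.992331504821777), 22.4122371673584) [[434.0, -196.6999969482422], [438.6000061035156, -207.8000030517578], [544.5, -164.10000610351562], [539.9000244140625, -153.10000610351562]]
rack 10698 ((465.05364990234375, -244.61398315429688), (191.0826416015625, 90.70511627197266), 87.25560760498047)
```

View pics/w1.png

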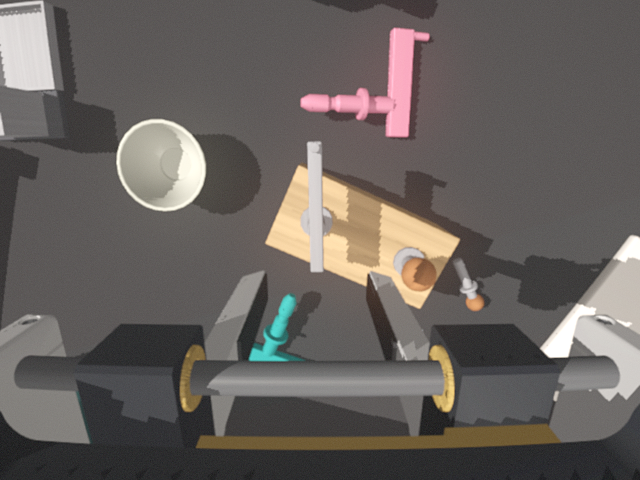

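The wrist view shows the steel arm from (315,145) to (317,270), hook end up, and the masher at (415,270). The fitted post axis is (0.468,-0.189) and the arm yaw 22.4°, which agrees with the rack geometry. Next I descend, leaving the fingertips just above the arm's underside so they clear the wider shank.

>>> {"api": "step_arm", "payload": {
  "steps": [
    {"jaw":0.6,"tx":0.002,"ty":0.001,"tz":0.04,"ax":0,"ay":0,"az":-0.02},
    {"jaw":0.5,"tx":0.002,"ty":0.001,"tz":0.08,"ax":0,"ay":0,"az":-0.02},
    {"jaw":0.5,"tx":0.002,"ty":0.001,"tz":0.11,"ax":0,"ay":0,"az":-0.02},
    {"jaw":0.5,"tx":0.002,"ty":0.001,"tz":0.131,"ax":0,"ay":0,"az":-0.02},
    {"jaw":0.5,"tx":0.002,"ty":0.001,"tz":0.131,"ax":0,"ay":0,"az":-0.02},
    {"jaw":0.5,"tx":0.002,"ty":0.001,"tz":0.131,"ax":0,"ay":0,"az":-0.02},
    {"jaw":0.4,"tx":0.002,"ty":0.001,"tz":0.131,"ax":0,"ay":0,"az":-0.02},
    {"jaw":0.4,"tx":0.002,"ty":0.001,"tz":0.131,"ax":0,"ay":0,"az":-0.02}
  ]
}}

```text
time: 2.65
tool_pos: [0.4695, -0.1905, 0.1236]
ee_rot: [3.137, -0.002, 0.39]
wrist_force: [0.4, 0.7, -0.1]
width: 0.0383
```

>>> {"api": "step_arm", "payload": {
  "steps": [
    {"jaw":0,"tx":0,"ty":0,"tz":0,"ax":0,"ay":0,"az":0},
    {"jaw":0,"tx":0,"ty":0,"tz":0,"ax":0,"ay":0,"az":0},
    {"jaw":0,"tx":0,"ty":0,"tz":0,"ax":0,"ay":0,"az":0},
    {"jaw":0,"tx":0,"ty":0,"tz":0,"ax":0,"ay":0,"az":0},
    {"jaw":0,"tx":0,"ty":0,"tz":0,"ax":0,"ay":0,"az":0},
    {"jaw":0,"tx":0,"ty":0,"tz":0,"ax":0,"ay":0,"az":0},
    {"jaw":0,"tx":0,"ty":0,"tz":0,"ax":0,"ay":0,"az":0}
  ]
}}

```text
time: 3.35
tool_pos: [0.4695, -0.1901, 0.1237]
ee_rot: [3.138, -0.003, 0.39]
wrist_force: [-0.7, 2.5, 2.4]
width: 0.0116
```

>>> {"api": "step_arm", "payload": {
  "steps": [
    {"jaw":0,"tx":0,"ty":0,"tz":-0.02,"ax":0,"ay":0,"az":0},
    {"jaw":0,"tx":0,"ty":0,"tz":-0.04,"ax":0,"ay":0,"az":0},
    {"jaw":0,"tx":0,"ty":0,"tz":-0.07,"ax":0,"ay":0,"az":0},
    {"jaw":0,"tx":0,"ty":0,"tz":-0.1,"ax":0,"ay":0,"az":0},
    {"jaw":0,"tx":0,"ty":0,"tz":-0.12,"ax":0,"ay":0,"az":0},
    {"jaw":0,"tx":0,"ty":0,"tz":-0.12,"ax":0,"ay":0,"az":0},
    {"jaw":0,"tx":0,"ty":0,"tz":-0.12,"ax":0,"ay":0,"az":0},
    {"jaw":0,"tx":0,"ty":0,"tz":-0.12,"ax":0,"ay":0,"az":0}
  ]
}}

```text
time: 4.15
tool_pos: [0.4682, -0.1896, 0.2412]
ee_rot: [3.141, 0.0, 0.39]
wrist_force: [-0.6, -0.3, -2.9]
width: 0.0118
```

```bash
python3 - <<'E'
from h import *
o=get_obs();print(o["time"],o["tool_pos"],o["ee_rot"],o["width"],o["wrist_force"],o["wrist_torque"])
m=camera_model("wrist");p,d=snapshot("wrist")
p2,d2=snapshot("scene")
cv2.imwrite("pics/w2.png",np.hstack([p[:,::1][:, 100:500],p2[130:370,120:320].repeat(2,0).repeat(2,1)])[...,::-1])
E
```

```text
4.15 [ 0.4681795  -0.18956587  0.24117702] [3.14123840e+00 3.11067524e-04 3.90220753e-01] 0.011757030686731337 [-0.6225517  -0.26572864 -2.87365225] [-0.02596177  0.0593783   0.02263923]
```

View pics/w2.png

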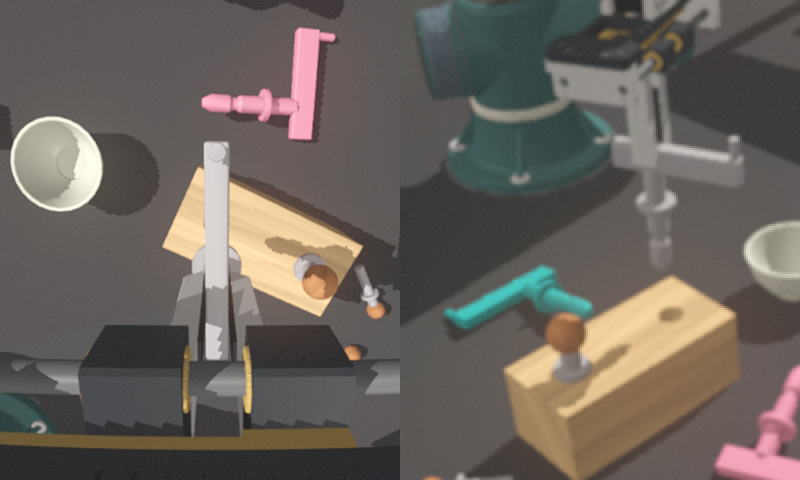

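The post is lifted cleanly (2.9 N, jaw 11.8 mm) and its arm lines up with the tool's x axis. Next I move to a spot where the wrist camera looks down on the stand.

>>> {"api": "step_arm", "payload": {
  "steps": [
    {"jaw":0,"tx":0.005,"ty":-0.045,"tz":0,"ax":0,"ay":0,"az":0},
    {"jaw":0,"tx":0.012,"ty":-0.09,"tz":0,"ax":0,"ay":0,"az":0},
    {"jaw":0,"tx":0.018,"ty":-0.135,"tz":0,"ax":0,"ay":0,"az":0},
    {"jaw":0,"tx":0.025,"ty":-0.18,"tz":0,"ax":0,"ay":0,"az":0},
    {"jaw":0,"tx":0.031,"ty":-0.225,"tz":0,"ax":0,"ay":0,"az":0},
    {"jaw":0,"tx":0.038,"ty":-0.27,"tz":0,"ax":0,"ay":0,"az":0},
    {"jaw":0,"tx":0.043,"ty":-0.31,"tz":0,"ax":0,"ay":0,"az":0},
    {"jaw":0,"tx":0.048,"ty":-0.348,"tz":0,"ax":0,"ay":0,"az":0}
  ]
}}

```text
time: 5.05
tool_pos: [0.379, 0.1521, 0.2403]
ee_rot: [3.141, 0.001, 0.391]
wrist_force: [0.7, -0.0, -2.1]
width: 0.0117
```

>>> {"api": "step_arm", "payload": {
  "steps": [
    {"jaw":0,"tx":0,"ty":-0.01,"tz":0,"ax":0,"ay":0,"az":0},
    {"jaw":0,"tx":0,"ty":-0.01,"tz":0,"ax":0,"ay":0,"az":0},
    {"jaw":0,"tx":0,"ty":-0.01,"tz":0,"ax":0,"ay":0,"az":0},
    {"jaw":0,"tx":0,"ty":-0.01,"tz":0,"ax":0,"ay":0,"az":0}
  ]
}}

```text
time: 5.45
tool_pos: [0.3756, 0.1601, 0.24]
ee_rot: [3.141, 0.002, 0.389]
wrist_force: [-0.3, 0.3, -2.8]
width: 0.0119
```

```bash
python3 - <<'E'
from h import *
o=get_obs();print(o["time"],o["tool_pos"],o["ee_rot"],o["width"],o["wrist_force"])
m=camera_model("wrist");p,d=snapshot("wrist")
cv2.imwrite("pics/w3.png",p[...,::-1]);np.savez("w3.npz",p=p,d=d,t=o["tool_pos"],r=o["ee_rot"])
C=cloud(m,d);X=C.reshape(-1,3)
def rect(s):
    r=cv2.minAreaRect(s[:,:2].astype(np.float32)*1000);return len(s),s.mean(0).round(4),np.round(r[0],1),np.round(r[1],1),round(r[2],2)
def sel(lo,hi): return X[np.all((X>lo)&(X<hi),1)]
s=sel([.4,.1,.071],[.53,.25,.080]);print("stand",rect(s))
s=sel([.4,.05,.008],[.65,.35,.022]);print("tray",rect(s))
T=(X-o["tool_pos"])@R.from_euler('xyz',o["ee_rot"]).as_matrix()
a=T[(T[:,0]>.02)&(T[:,0]<.1)&(abs(T[:,1])<.03)&(T[:,2]>-.02)&(T[:,2]<-.005)]
print("arm in tool",rect(a))
print(a[:,0].max(), np.polyfit(a[:,0],a[:,1],1))
c=T[(T[:,0]>-.03)&(T[:,0]<.03)&(abs(T[:,1])<.025)&(T[:,2]>.03)&(T[:,2]<.06)];print("collar",rect(c) if len(c)>9 else len(c))
E
```

```text
5.45 [0.37560817 0.16014268 0.24001616] [3.14058642e+00 1.75235476e-03 3.88677231e-01] 0.011866345406465145 [-0.30878584  0.32551023 -2.81681956]
stand (1817, array([0.4564, 0.1788, 0.0766]), array([450.3, 180.7]), array([49.7, 50.7]), 21.57)
tray (2384, array([0.4927, 0.195 , 0.0142]), array([495.3, 197.9]), array([151. ,  90.8]), 21.48)
arm in tool (2757, array([ 0.0487,  0.0009, -0.0112]), array([49.9,  0.9]), array([59.7, 12. ]), 0.23)
0.0797169224118572 [-0.00148065  0.00102124]
collar (534, array([0.0034, 0.0009, 0.0421]), array([4., 1.]), array([33.3, 19. ]), 89.84)
```

View pics/w3.png

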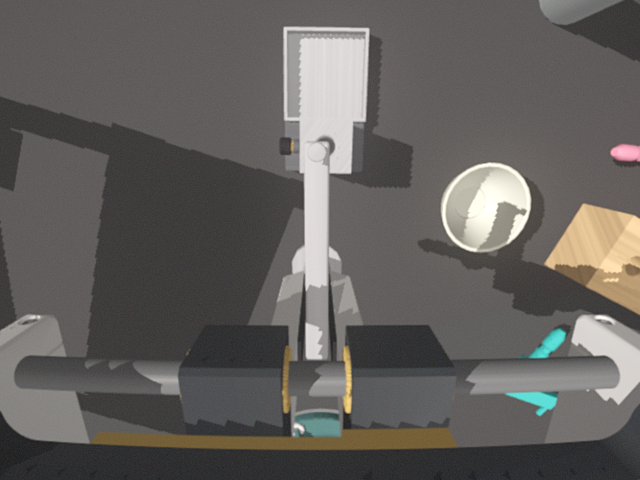

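The arm hides the hole in this view. The stand is at about (325,150), the knob at (290,146) and the tray above it. I shift sideways to uncover the mouth.

>>> {"api": "step_arm", "payload": {
  "steps": [
    {"jaw":0,"tx":0.02,"ty":0.03,"tz":0,"ax":0,"ay":0,"az":0.014},
    {"jaw":0,"tx":0.02,"ty":0.06,"tz":0,"ax":0,"ay":0,"az":0.014},
    {"jaw":0,"tx":0.02,"ty":0.06,"tz":0,"ax":0,"ay":0,"az":0.014},
    {"jaw":0,"tx":0.02,"ty":0.06,"tz":0,"ax":0,"ay":0,"az":0.014},
    {"jaw":0,"tx":0.02,"ty":0.06,"tz":0,"ax":0,"ay":0,"az":0.014}
  ]
}}

```text
time: 6.0
tool_pos: [0.4168, 0.1121, 0.2402]
ee_rot: [3.141, 0.002, 0.374]
wrist_force: [0.3, 0.0, -2.1]
width: 0.0115
```

```bash
cat > meas.py <<'E'
from h import *
import sys
o=get_obs();print(o["time"],o["tool_pos"].round(4),o["ee_rot"].round(4),o["width"],o["wrist_force"].round(2))
m=camera_model("wrist");p,d=snapshot("wrist")
np.savez(sys.argv[1]+".npz",p=p,d=d,t=o["tool_pos"],r=o["ee_rot"])
C=cloud(m,d);RT=R.from_euler('xyz',o["ee_rot"]).as_matrix()
TI=(C-o["tool_pos"])@RT;T=TI.reshape(-1,3);Z=C[...,2].ravel();X=C.reshape(-1,3)
def rect(s):
    r=cv2.minAreaRect(s[:,:2].astype(np.float32)*1000);return len(s),np.round(r[0],1),np.round(r[1],1),round(r[2],2)
near=(abs(X[:,0]-.45)<.06)&(abs(X[:,1]-.181)<.06)
s=T[near&(Z>.071)&(Z<.081)];print("stand in tool",rect(s))
# rotate block into its own frame -> edge-based centre & hole
yawb=.375;e=X[near&(Z>.071)&(Z<.081)];c,sn=np.cos(yawb),np.sin(yawb)
t=T[(abs(X[:,0]-.495)<.1)&(abs(X[:,1]-.197)<.1)&(Z>.006)&(Z<.024)];print("tray in tool",rect(t))
a=T[(T[:,0]>.02)&(T[:,0]<.1)&(abs(T[:,1])<.03)&(T[:,2]>-.02)&(T[:,2]<-.005)];print("arm in tool",rect(a),np.polyfit(a[:,0],a[:,1],1))
# top-down orthophoto of block top plane in tool frame, 0.2 mm/px, centred on stand
K=np.array(m["intrinsics"]);ce=X[near&(Z>.071)&(Z<.081)].mean(0)
cw=np.array([.4503,.1807]);g=(np.arange(400)-200)*.0002
gx,gy=np.meshgrid(g,g);P=np.stack([cw[0]+gx*c-gy*sn,cw[1]+gx*sn+gy*c,np.full_like(gx,.076)],-1).reshape(-1,3)
oo,r=pose(m);q=(P-oo)@r;xy=q[:,:2]/q[:,2:];sc=1+m["k1"]*(xy**2).sum(1,keepdims=True)
uv=(xy*sc)*[K[0,0],K[1,1]]+[K[0,2],K[1,2]];uv=uv.reshape(400,400,2).astype(np.float32)
im=cv2.remap(p,uv[...,0],uv[...,1],cv2.INTER_CUBIC);cv2.imwrite(f"pics/{sys.argv[1]}o.png",np.hstack([im,cv2.resize(p,(533,400))])[:, :800,::-1])
E
python3 meas.py w4
```

```text
6.0 [0.4168 0.1121 0.2402] [3.1413e+00 1.5000e-03 3.7370e-01] 0.011533810520475068 [ 0.31  0.01 -2.08]
stand in tool (2365, array([ 56.9, -51.4]), array([49.4, 50.5]), 0.21)
tray in tool (2316, array([105.1, -51.8]), array([ 90.5, 151.2]), 89.87)
arm in tool (2754, array([49.9,  1. ]), array([12. , 59.7]), 89.69) [-0.00095894  0.00105219]
```

View pics/w4o.png

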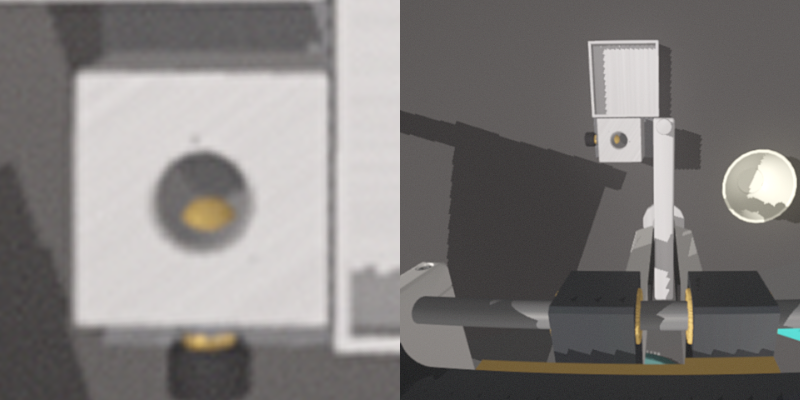

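The rectified crop shows the hole at about (203,202), centred in the block (edges 75–327 and 72–326), with the plunger nose visible inside. Yaw already matches. Using the offsets between arm and block in the same view, the shift to the hole is about +57 mm in x and −52.7 mm in y.

>>> {"api": "step_arm", "payload": {
  "steps": [
    {"jaw":0,"tx":0.025,"ty":-0.025,"tz":0,"ax":0,"ay":0,"az":0},
    {"jaw":0,"tx":0.057,"ty":-0.0527,"tz":0,"ax":0,"ay":0,"az":0},
    {"jaw":0,"tx":0.057,"ty":-0.0527,"tz":0,"ax":0,"ay":0,"az":0},
    {"jaw":0,"tx":0.057,"ty":-0.0527,"tz":0.015,"ax":0,"ay":0,"az":0},
    {"jaw":0,"tx":0.057,"ty":-0.0527,"tz":0.03,"ax":0,"ay":0,"az":0},
    {"jaw":0,"tx":0.057,"ty":-0.0527,"tz":0.04,"ax":0,"ay":0,"az":0},
    {"jaw":0,"tx":0.057,"ty":-0.0527,"tz":0.04,"ax":0,"ay":0,"az":0},
    {"jaw":0,"tx":0.057,"ty":-0.0527,"tz":0.04,"ax":0,"ay":0,"az":0}
  ]
}}

```text
time: 6.85
tool_pos: [0.45, 0.1817, 0.1997]
ee_rot: [3.141, 0.002, 0.374]
wrist_force: [0.0, 0.3, -2.5]
width: 0.0115
```

```bash
python3 - <<'E'
from h import *
o=get_obs();print(o["time"],o["tool_pos"],o["ee_rot"],o["wrist_force"])
L=[]
for n,P in(("scene",None),("side",None)):
    p,d=snapshot(n);m=camera_model(n);u,v=map(int,proj(m,[.4505,.181,.1]))
    L.append(cv2.resize(p[v-45:v+45,u-40:u+40],(400,450),interpolation=cv2.INTER_CUBIC))
    print(n,u,v)
cv2.imwrite("pics/c5.png",np.hstack(L)[...,::-1])
E
```

```text
6.85 [0.45000034 0.18171259 0.1997485 ] [3.14116161e+00 1.99670143e-03 3.73644806e-01] [ 0.04608818  0.26644485 -2.52585043]
scene 369 197
side 265 303
```

View pics/c5.png

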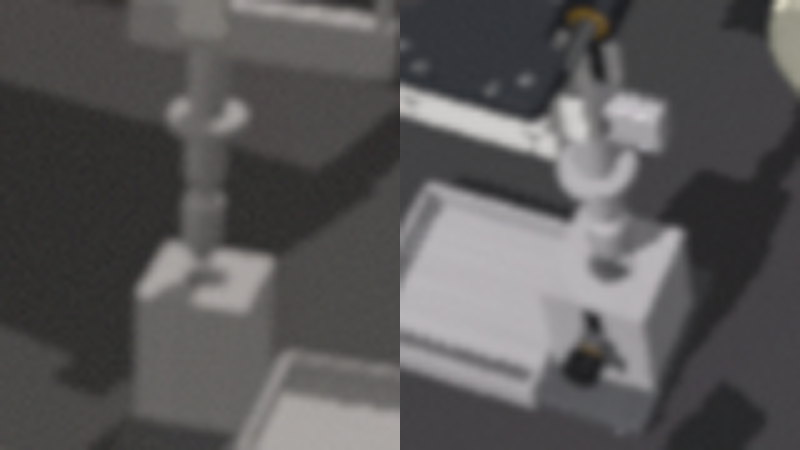

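Both views show the foot right above the hole (crop positions (205,260) and (605,255)). I start the insertion gently.

>>> {"api": "step_arm", "payload": {
  "steps": [
    {"jaw":0,"tx":0,"ty":0,"tz":0.004,"ax":0,"ay":0,"az":0},
    {"jaw":0,"tx":0,"ty":0,"tz":0.008,"ax":0,"ay":0,"az":0},
    {"jaw":0,"tx":0,"ty":0,"tz":0.012,"ax":0,"ay":0,"az":0},
    {"jaw":0,"tx":0,"ty":0,"tz":0.016,"ax":0,"ay":0,"az":0},
    {"jaw":0,"tx":0,"ty":0,"tz":0.018,"ax":0,"ay":0,"az":0},
    {"jaw":0,"tx":0,"ty":0,"tz":0.018,"ax":0,"ay":0,"az":0}
  ]
}}

```text
time: 7.55
tool_pos: [0.4508, 0.182, 0.1825]
ee_rot: [3.141, -0.0, 0.374]
wrist_force: [-0.2, -0.6, -3.2]
width: 0.0118
```

>>> {"api": "step_arm", "payload": {
  "steps": [
    {"jaw":0,"tx":0,"ty":0,"tz":0.002,"ax":0,"ay":0,"az":0},
    {"jaw":0,"tx":0,"ty":0,"tz":0.004,"ax":0,"ay":0,"az":0},
    {"jaw":0,"tx":0,"ty":0,"tz":0.006,"ax":0,"ay":0,"az":0},
    {"jaw":0,"tx":0,"ty":0,"tz":0.006,"ax":0,"ay":0,"az":0}
  ]
}}

```text
time: 7.95
tool_pos: [0.451, 0.182, 0.1763]
ee_rot: [3.141, -0.001, 0.374]
wrist_force: [2.9, -0.5, -3.4]
width: 0.0115
```

>>> {"api": "step_arm", "payload": {
  "steps": [
    {"jaw":0,"tx":0,"ty":0,"tz":0.002,"ax":0,"ay":0,"az":0},
    {"jaw":0,"tx":0,"ty":0,"tz":0.004,"ax":0,"ay":0,"az":0},
    {"jaw":0,"tx":0,"ty":0,"tz":0.006,"ax":0,"ay":0,"az":0},
    {"jaw":0,"tx":0,"ty":0,"tz":0.006,"ax":0,"ay":0,"az":0}
  ]
}}

```text
time: 8.35
tool_pos: [0.451, 0.1819, 0.1699]
ee_rot: [3.141, -0.0, 0.374]
wrist_force: [2.3, -0.1, -3.2]
width: 0.0116
```

>>> {"api": "step_arm", "payload": {
  "steps": [
    {"jaw":0,"tx":0.0005,"ty":0,"tz":0.002,"ax":0,"ay":0,"az":0},
    {"jaw":0,"tx":0.0005,"ty":0,"tz":0.004,"ax":0,"ay":0,"az":0},
    {"jaw":0,"tx":0.0005,"ty":0,"tz":0.004,"ax":0,"ay":0,"az":0}
  ]
}}

```text
time: 8.65
tool_pos: [0.4513, 0.1819, 0.1654]
ee_rot: [3.14, 0.0, 0.374]
wrist_force: [1.1, 0.4, -1.4]
width: 0.0117
```

>>> {"api": "step_arm", "payload": {
  "steps": [
    {"jaw":0,"tx":0,"ty":0,"tz":0.002,"ax":0,"ay":0,"az":0},
    {"jaw":0,"tx":0,"ty":0,"tz":0.004,"ax":0,"ay":0,"az":0},
    {"jaw":0,"tx":0,"ty":0,"tz":0.004,"ax":0,"ay":0,"az":0}
  ]
}}

```text
time: 8.95
tool_pos: [0.4518, 0.1816, 0.1619]
ee_rot: [3.139, -0.001, 0.373]
wrist_force: [1.6, -2.0, -0.1]
width: 0.0115
```

>>> {"api": "step_arm", "payload": {
  "steps": [
    {"jaw":0,"tx":0.0003,"ty":0,"tz":0.002,"ax":0,"ay":0,"az":0},
    {"jaw":0,"tx":0.0003,"ty":0,"tz":0.004,"ax":0,"ay":0,"az":0},
    {"jaw":0,"tx":0.0003,"ty":0,"tz":0.004,"ax":0,"ay":0,"az":0}
  ]
}}

```text
time: 9.25
tool_pos: [0.4523, 0.1817, 0.1584]
ee_rot: [3.139, -0.002, 0.373]
wrist_force: [0.9, -1.9, 1.6]
width: 0.0119
```

>>> {"api": "step_arm", "payload": {
  "steps": [
    {"jaw":0,"tx":0,"ty":0,"tz":0.002,"ax":0,"ay":0,"az":0},
    {"jaw":0,"tx":0,"ty":0,"tz":0.004,"ax":0,"ay":0,"az":0},
    {"jaw":0,"tx":0,"ty":0,"tz":0.004,"ax":0,"ay":0,"az":0}
  ]
}}

```text
time: 9.55
tool_pos: [0.4523, 0.1816, 0.1542]
ee_rot: [3.139, -0.002, 0.373]
wrist_force: [-0.4, -1.5, 2.9]
width: 0.0116
```

>>> {"api": "step_arm", "payload": {
  "steps": [
    {"jaw":0,"tx":0,"ty":0,"tz":0.002,"ax":0,"ay":0,"az":0},
    {"jaw":0,"tx":0,"ty":0,"tz":0.004,"ax":0,"ay":0,"az":0},
    {"jaw":0,"tx":0,"ty":0,"tz":0.005,"ax":0,"ay":0,"az":0}
  ]
}}

```text
time: 9.85
tool_pos: [0.4525, 0.1816, 0.1498]
ee_rot: [3.139, -0.002, 0.373]
wrist_force: [-0.1, -2.3, 6.6]
width: 0.0118
```

>>> {"api": "step_arm", "payload": {
  "steps": [
    {"jaw":0,"tx":0,"ty":0,"tz":0.002,"ax":0,"ay":0,"az":0},
    {"jaw":0,"tx":0,"ty":0,"tz":0.003,"ax":0,"ay":0,"az":0}
  ]
}}

```text
time: 10.05
tool_pos: [0.4525, 0.1817, 0.1474]
ee_rot: [3.139, -0.003, 0.374]
wrist_force: [-1.2, -2.3, 7.1]
width: 0.0118
```

>>> {"api": "step_arm", "payload": {
  "steps": [
    {"jaw":0,"tx":0,"ty":0,"tz":0.002,"ax":0,"ay":0,"az":0},
    {"jaw":0,"tx":0,"ty":0,"tz":0.002,"ax":0,"ay":0,"az":0}
  ]
}}

```text
time: 10.25
tool_pos: [0.4523, 0.1816, 0.1455]
ee_rot: [3.139, -0.002, 0.374]
wrist_force: [0.6, -1.8, 3.5]
width: 0.012
```

>>> {"api": "step_arm", "payload": {
  "steps": [
    {"jaw":0,"tx":0,"ty":0,"tz":0.0015,"ax":0,"ay":0,"az":0},
    {"jaw":0,"tx":0,"ty":0,"tz":0.003,"ax":0,"ay":0,"az":0},
    {"jaw":0,"tx":0,"ty":0,"tz":0.003,"ax":0,"ay":0,"az":0}
  ]
}}

```text
time: 10.55
tool_pos: [0.4522, 0.1816, 0.1424]
ee_rot: [3.139, -0.002, 0.374]
wrist_force: [0.1, -0.9, 3.7]
width: 0.0117
```

>>> {"api": "step_arm", "payload": {
  "steps": [
    {"jaw":0,"tx":0,"ty":0,"tz":0.0015,"ax":0,"ay":0,"az":0},
    {"jaw":0,"tx":0,"ty":0,"tz":0.003,"ax":0,"ay":0,"az":0},
    {"jaw":0,"tx":0,"ty":0,"tz":0.003,"ax":0,"ay":0,"az":0}
  ]
}}

```text
time: 10.85
tool_pos: [0.4522, 0.1815, 0.1393]
ee_rot: [3.139, -0.002, 0.374]
wrist_force: [0.5, -1.5, 2.5]
width: 0.0118
```

>>> {"api": "step_arm", "payload": {
  "steps": [
    {"jaw":0,"tx":0,"ty":0,"tz":0.0015,"ax":0,"ay":0,"az":0},
    {"jaw":0,"tx":0,"ty":0,"tz":0.003,"ax":0,"ay":0,"az":0}
  ]
}}

```text
time: 11.05
tool_pos: [0.4523, 0.1815, 0.1368]
ee_rot: [3.139, -0.002, 0.374]
wrist_force: [-0.8, -2.3, 6.3]
width: 0.0119
```

>>> {"api": "step_arm", "payload": {
  "steps": [
    {"jaw":0,"tx":0,"ty":0,"tz":0.0015,"ax":0,"ay":0,"az":0},
    {"jaw":0,"tx":0,"ty":0,"tz":0.0025,"ax":0,"ay":0,"az":0},
    {"jaw":0,"tx":0,"ty":0,"tz":0.0025,"ax":0,"ay":0,"az":0}
  ]
}}

```text
time: 11.35
tool_pos: [0.4521, 0.1815, 0.1338]
ee_rot: [3.139, -0.002, 0.374]
wrist_force: [0.2, -1.5, 2.7]
width: 0.0118
```

>>> {"api": "step_arm", "payload": {
  "steps": [
    {"jaw":0,"tx":0,"ty":0,"tz":0.001,"ax":0,"ay":0,"az":0},
    {"jaw":0,"tx":0,"ty":0,"tz":0.002,"ax":0,"ay":0,"az":0},
    {"jaw":0,"tx":0,"ty":0,"tz":0.002,"ax":0,"ay":0,"az":0}
  ]
}}

```text
time: 11.65
tool_pos: [0.4519, 0.1814, 0.1307]
ee_rot: [3.139, -0.001, 0.374]
wrist_force: [1.4, -0.9, -0.4]
width: 0.0119
```

>>> {"api": "step_arm", "payload": {
  "steps": [
    {"jaw":0,"tx":0,"ty":0,"tz":0.001,"ax":0,"ay":0,"az":0},
    {"jaw":0,"tx":0,"ty":0,"tz":0.002,"ax":0,"ay":0,"az":0},
    {"jaw":0,"tx":0,"ty":0,"tz":0.002,"ax":0,"ay":0,"az":0}
  ]
}}

```text
time: 11.95
tool_pos: [0.4519, 0.1814, 0.1284]
ee_rot: [3.139, -0.0, 0.374]
wrist_force: [2.1, -1.5, -0.5]
width: 0.012
```

>>> {"api": "step_arm", "payload": {
  "steps": [
    {"jaw":0,"tx":0,"ty":0,"tz":0.001,"ax":0,"ay":0,"az":0},
    {"jaw":0,"tx":0,"ty":0,"tz":0.0015,"ax":0,"ay":0,"az":0}
  ]
}}

```text
time: 12.15
tool_pos: [0.4521, 0.1815, 0.128]
ee_rot: [3.139, -0.002, 0.374]
wrist_force: [-0.6, -1.2, 6.4]
width: 0.0116
```

>>> {"api": "step_arm", "payload": {
  "steps": [
    {"jaw":0,"tx":0,"ty":0,"tz":0.001,"ax":0,"ay":0,"az":0},
    {"jaw":0,"tx":0,"ty":0,"tz":0.0015,"ax":0,"ay":0,"az":0}
  ]
}}

```text
time: 12.35
tool_pos: [0.4522, 0.1815, 0.128]
ee_rot: [3.139, -0.002, 0.374]
wrist_force: [-1.5, -2.8, 9.2]
width: 0.0121
```

>>> {"api": "step_arm", "payload": {
  "steps": [
    {"jaw":0,"tx":0,"ty":0,"tz":0.0015,"ax":0,"ay":0,"az":0},
    {"jaw":0,"tx":0,"ty":0,"tz":0.0025,"ax":0,"ay":0,"az":0},
    {"jaw":0,"tx":0,"ty":0,"tz":0.0025,"ax":0,"ay":0,"az":0}
  ]
}}

```text
time: 12.65
tool_pos: [0.4524, 0.1817, 0.128]
ee_rot: [3.139, -0.004, 0.374]
wrist_force: [-2.0, -2.7, 11.2]
width: 0.0116
```

```bash
python3 - <<'E'
from h import *
o=get_obs();print(o["time"],o["tool_pos"],o["ee_rot"],o["wrist_force"])
L=[]
for n in("scene","side"):
    p,d=snapshot(n);m=camera_model(n);u,v=map(int,proj(m,[.4505,.181,.08]))
    L.append(cv2.resize(p[v-45:v+45,u-40:u+40],(400,450),interpolation=cv2.INTER_CUBIC))
cv2.imwrite("pics/c6.png",np.hstack(L)[...,::-1])
E
```

```text
12.65 [0.45239358 0.18165688 0.12799754] [ 3.13861765 -0.00383625  0.37367355] [-1.96480582 -2.65709454 11.16568295]
```

View pics/c6.png

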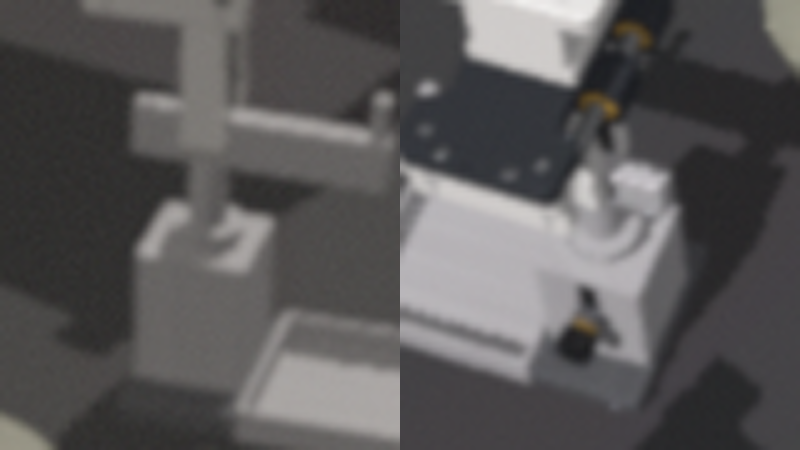

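The collar sits just above the block (crop (205,240)) and the arm points over the tray. TCP z held at 0.128 as the reaction rose to about 11 N (about 14 N including the post's weight), so the post is on the seat. I let go now.

>>> {"api": "step_arm", "payload": {
  "steps": [
    {"jaw":0,"tx":0,"ty":0,"tz":0,"ax":0,"ay":0,"az":0},
    {"jaw":0.1,"tx":0,"ty":0,"tz":0,"ax":0,"ay":0,"az":0},
    {"jaw":0.25,"tx":0,"ty":0,"tz":0,"ax":0,"ay":0,"az":0},
    {"jaw":0.4,"tx":0,"ty":0,"tz":0,"ax":0,"ay":0,"az":0},
    {"jaw":0.5,"tx":0,"ty":0,"tz":0,"ax":0,"ay":0,"az":0},
    {"jaw":0.5,"tx":0,"ty":0,"tz":0,"ax":0,"ay":0,"az":0}
  ]
}}

```text
time: 13.35
tool_pos: [0.4522, 0.1818, 0.1276]
ee_rot: [3.139, -0.003, 0.374]
wrist_force: [0.5, -0.9, 0.3]
width: 0.0407
```

>>> {"api": "step_arm", "payload": {
  "steps": [
    {"jaw":0.5,"tx":0,"ty":0,"tz":-0.02,"ax":0,"ay":0,"az":0},
    {"jaw":0.5,"tx":0,"ty":0,"tz":-0.05,"ax":0,"ay":0,"az":0},
    {"jaw":0.5,"tx":0,"ty":0,"tz":-0.09,"ax":0,"ay":0,"az":0},
    {"jaw":0.5,"tx":0,"ty":0,"tz":-0.12,"ax":0,"ay":0,"az":0},
    {"jaw":0.5,"tx":-0.02,"ty":0,"tz":-0.12,"ax":0,"ay":0,"az":0},
    {"jaw":0.5,"tx":-0.04,"ty":0,"tz":-0.12,"ax":0,"ay":0,"az":0},
    {"jaw":0.5,"tx":-0.04,"ty":0,"tz":-0.12,"ax":0,"ay":0,"az":0},
    {"jaw":0.5,"tx":-0.04,"ty":0,"tz":-0.12,"ax":0,"ay":0,"az":0}
  ]
}}

```text
time: 14.15
tool_pos: [0.4147, 0.1675, 0.2475]
ee_rot: [3.139, -0.004, 0.374]
wrist_force: [-0.8, -0.1, 0.2]
width: 0.0469
```

```bash
python3 - <<'E'
from h import *
o=get_obs();print(o["time"],o["tool_pos"],o["wrist_force"],o["width"])
m=camera_model("wrist");p,d=snapshot("wrist");X=cloud(m,d).reshape(-1,3)
cv2.imwrite("pics/w7.png",p[...,::-1])
def sel(lo,hi): return X[np.all((X>lo)&(X<hi),1)]
def rect(s):
    r=cv2.minAreaRect(s[:,:2].astype(np.float32)*1000);return len(s),s.mean(0).round(4),np.round(r[0],1),np.round(r[1],1),round(r[2],2)
print("arm",rect(sel([.38,.1,.13],[.56,.28,.148])))
print("stand",rect(sel([.4,.12,.071],[.51,.24,.078])))
print("collar",rect(sel([.4,.12,.081],[.51,.24,.092])))
print("tray",rect(sel([.45,.08,.008],[.62,.32,.022])))
for n in("side","scene"):
    p,d=snapshot(n)
    for s in silhouettes(n,"plunger"): print(n,s["confidence"],s["rect"])
E
```

```text
14.15 [0.41468324 0.16753672 0.24745881] [-0.82775392 -0.05203552  0.2329551 ] 0.046899123617449384
arm (2024, array([0.4729, 0.1886, 0.1397]), array([473.1, 188.9]), array([114.3,  11.9]), 21.74)
stand (1249, array([0.4512, 0.1814, 0.0767]), array([450.6, 180.5]), array([49.7, 50.2]), 21.48)
collar (362, array([0.4519, 0.1805, 0.0861]), array([451.7, 180. ]), array([29.3, 31.7]), 21.03)
tray (1767, array([0.5039, 0.1946, 0.0145]), array([499.4, 200. ]), array([140.8,  91. ]), 21.42)
side 0.47 [258.8, 328.9, 268.1, 334.3]
```

View pics/w7.png

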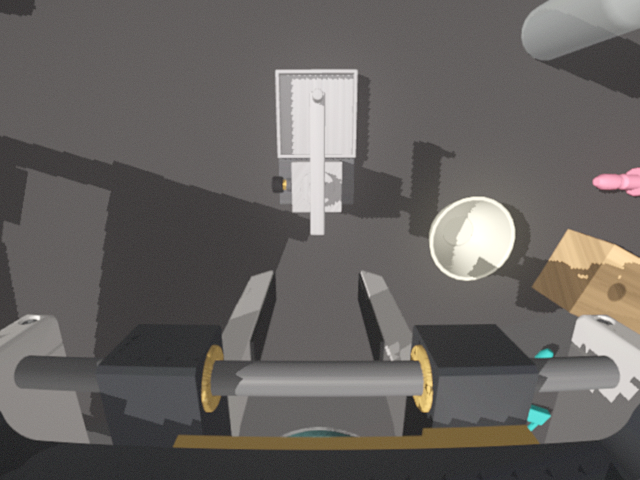

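```bash
python3 -c "
from bench import *
print(close_job())"
```

```text
the job is handed in; nothing more can be done
None
```

The hook post is out of the wooden block and seated in the stand, with its arm out over the drip tray. The job was handed in at about 14 s of the 53 s allowed.

- **Seat:** drag over the plunger peaked at about 10 N. It dropped as the groove arrived, then the post stopped hard about 62 mm below the mouth. It moved no further under about 14 N including the post's weight, the highest push I saw in the readings.
- **After release:** the post stayed put, with the collar about 3 mm above the block. The arm's yaw is 21.7° against 21.5° for the stand, and the tool is clear of everything at about zero force.
- **Bystanders:** I did not touch the masher, bottle or bowl, or the pink and turquoise look-alikes. I did not measure their positions again at the end.
- **Plunger:** I did not read its value directly. Only the side camera picked it up, at low confidence (0.47), so the click into the groove is inferred from the force drop and the depth.

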